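# Screw down the battery cover of a portable meter

### The arm

A 6-joint arm with a two-finger parallel gripper is mounted at the origin on a cart in front of the work surface, level with it; the furniture and walls round the work are solid. World frame = base frame: x ahead of the robot, y to its left, z up, the work surface at z = 0. Lengths are in m, angles in rad, forces in N, time in s.
With the tool pointing down it reaches from about 0.375 to 0.9 m from the base axis. Payload 3.1 kg.
Tool frame: the origin (TCP) lies midway between the tips of the shut fingers; the grasp point (between the pads) lies pinch_z behind it (pinch_z is the distance from the TCP to the grasp point, in m); y points along the fingers, z is the direction in which the jaws open and shut, and the axes are right-handed (so a half turn about y gives the same grasp; the last joint's range is limited). The gripper opens to 87 mm and grips with 3 to 60 N. Pads are 19 mm wide; open, the fingers measure 117 mm over their backs; the gripper's body (75 mm by 190 mm) begins 51 mm behind the grasp point.
Start: joints at [-1.282, 0.527, 1.433, -0, 1.181, -0.178], TCP at [0.281, -0.558, 0.223] pointing down, gripper open.
Joint ranges: [-3.08, 3.08], [-0.75, 2.2], [0.22, 2.44], [-1.43, 4.57], [0, 2.65], [-2.85, 2.85]. Speed limits (rad/s): [2.79, 2.79, 3.14, 3.14, 3.14, 3.14].

### API

Orientations are given as a unit quaternion [x, y, z, w].
In Python, from rig import get_obs, camera, hand_in, pinch_z gives the robot as it stands. The module is installed in compiled form; this text tells all that it offers.
- The arm moves only by the tool arm_command, never from a script. Its argument "plan" is a list of rows, each a list of 2 entries, a list of its own where there are three numbers: the shift along the world's x, y, z in units of 25 mm (1.0 is 25 mm), then the turn about the world's z in units of 5 degrees (1.0 is 5 degrees). A call has 1 to 5 rows; each row is the pose to reach, as a shift and turn from the pose commanded when the call began; what a row does not reach only later rows make up. A row lasts 1/10 s, in which the tool goes at most 50 mm and 8.59 degrees, less where a joint would pass 70% of its speed; a pose out of reach is approached as far as the arm can. A call with a gripper value outside its range is refused whole. "fingers" is the opening, from -1 (shut) to 1 (fully open), set as the call begins (left out, the last holds). The fingers move at their own pace and stop on an object; "force" is the grip in N (left out, the last holds). Time passes only in rows, so rows that repeat a pose let the fingers close. It gives the time, the measured TCP pose, the force and the opening at its end, in the units of the state.
- get_obs(): the state, without advancing time (a new reading comes with each control period).
- camera(name): name is "side" or "top"; returns a dict with "pixels" (480x640x3 uint8, red, green, blue), "camera_matrix" (3x3 intrinsics, pixels), "R" (3x3) and "t" (3): a world point X has camera coordinates R X + t. Camera axes: x right, y down, z forward; pixel columns grow to the right and rows downward; lengths in m; the calibration is good to about 2 mm. A picture is of the moment at which its call begins. There is no depth.
- hand_in(): hands the job in, once; it reports no verdict.
The state is a dict: "time": time; "q": joint angles; "joint_velocities": joint speeds; "joint_torque": joint torques, N m; "position": TCP position; "tool_rot": TCP orientation; "ft_force": force on the tool from outside, world axes, zero at the start; "moment": the same for the moment, N m; "grip_width": finger opening in m.
Only numpy, scipy, OpenCV 4.12 (cv2) and the standard library are available. Lean on these libraries where they do the work, as an engineer would, in place of code of your own. Each camera call takes 0.05 s, during which the arm holds its last target.

### The job

The batteries of the portable meter lying face down have been changed, but its battery cover is still loose: take the blue screwdriver out of the wooden block and drive the cover's captive screw clockwise until it is fully tight. Lean on the screwdriver firmly while turning, or the bit rides out of the cross recess, but gently enough not to crack the plastic (under about 30 N), and turn the screw with the screwdriver only, not with the fingers. Then stand the screwdriver back in its well in the block, fully home, let go, and leave the spent cells, the cup and the vial standing where they are.

Things in the scene. Friction and masses are not known exactly. Their poses are not given: they have to be found in the camera images.
- driver_grip (a point): Screwdriver, 120 mm long, bit down; this point is the middle of the grip, 88 mm above the bit's tip. Blue grip, 26 x 26 mm square, 72 mm tall, dark strip on each side; its foot rests on the block, its top is 32 mm above this point. z runs up the tool; x and y lie square to the grip's flats and along the wings of the cross bit. The tool twists up to 0.3 rad in soft pads before the screw follows; grip it hard (50 N).
- driver_tip (a point): Tip of the bit, on the tool's axis: a cross of two wings, each 11 mm across and 2 mm thick, at the end of an 11 mm round steel shank; bit and shank are 48 mm long up to the foot of the grip. Axes as for driver_grip.
- driver: The whole screwdriver, 100 to 170 g, loose in its well at the start; origin at the bit's tip, z up the grip.
- block_well (a point): Mouth of the well in the top of the fixed wooden block (74 x 74 mm, 55 mm high): round, 16 mm wide, 52 mm deep, upright. Fully home, the foot of the grip stands on the block's top and the tip is 48 mm below this point. Four spare bits stand 5 mm out of the top, 30 mm from the well.
- meter: Portable meter lying face down, fixed (it does not shift): 152 x 92 x 36 mm, dark shell with rubber corners; origin under its centre, x along its length from the battery end to the far end, z up. Pale battery cover 66 x 72 mm on its -x half, hinged near the middle, its free end up to 3 mm high while the screw is loose. The bit's contact forces on it, all points added up, must stay below 60 N.
- screw_recess (a point): Floor of the screw's cross recess, on its axis. The steel head is 18 mm wide and its top 4.5 mm above this point. Four channels along this point's x and y, reaching 7.6 mm out and 8.4 mm wide at the top, sloping to 6 mm and 2.4 mm at the floor, so the bit centres itself when pressed in and may enter at any quarter turn. The axis leans at most 3 degrees toward the meter's +x.
- screw_turn (a joint): Angle by which the screw is still loose, 3.4 to 4.5 rad at the start, 0 when tight (a firm stop); clockwise seen from above lowers it. Screw and cover end sink 0.64 mm per rad. Turning takes about 0.08 N m; the bit then rides up and out unless pushed down with about 10 N or more. 15 to 20 N is right; push along the axis only. Lifting out and re-entering a quarter turn back is fine.
- screw: The captive screw itself; origin on its axis, 2.5 mm below the recess floor, x and y along the recess channels, z up.
- cell_1_mid (a point): Middle of a spent battery cell, pale grey with a blue top band, 14 mm wide and 50 mm tall, loose, standing beside the meter; z up.
- cell_2_mid (a point): Middle of the other spent cell, same size and look, standing beside the meter; z up.
- cup_mid (a point): Middle of the specimen cup with the red lid, 65 mm wide and 66 mm tall, loose, on the other side of the meter; z up.
- vial_mid (a point): Middle of a white vial with a green cap, 26 mm wide and 78 mm tall, loose, standing 9 to 10 cm from the well on the meter's side of the block; z up.

How it is judged:
On the way, in this order (a step that is already met when the one before it is completed fails the run):
1. the bit is seated in the recess of the still loose screw (tip within 3.5 mm of the floor) (distance between driver_tip and screw_recess below 0.0035 m and value of joint screw_turn above 2.5 rad), for 0.2 s.
2. the screw has been driven tight and the bit is still seated in it (distance between driver_tip and screw_recess below 0.0035 m and value of joint screw_turn below 0.12 rad), for 0.2 s.
At the end, for the whole second after the job is handed in: The screw is tight (within 0.12 rad of its stop), so the cover is shut; the screwdriver stands in the block's well, upright within 0.1 rad, fully home (tip at least 45 mm down, within 6 mm of the well's axis), at rest and released (value of joint screw_turn below 0.12 rad and horizontal distance between driver_tip and block_well below 0.006 m and z of driver_tip in the frame of block_well below -0.045 m and angle between driver_grip's own z axis and vertical below 0.1 rad and linear speed of driver below 0.02 m/s); the robot touches nothing.
It fails at once if the screwdriver bore on the meter, its cover or its screw with more than 60 N, all contact points added up (contact force between driver and meter above 60 N).
It fails at once if the fingers touched the screw (contact force between the fingers and screw above 1 N).
It fails at once if a spent cell was pushed more than 25 mm aside or tipped (distance of any of cell_1_mid, cell_2_mid from where it was at the start of the episode above 0.025 m or angle between any of cell_1_mid, cell_2_mid's own z axis and vertical above 0.3 rad).
It fails at once if the cup or the vial was pushed more than 25 mm aside or tipped (distance of any of cup_mid, vial_mid from where it was at the start of the episode above 0.025 m or angle between any of cup_mid, vial_mid's own z axis and vertical above 0.3 rad).
It also fails if it takes over 72 s, if anything falls off the work surface, if the arm or the gripper's body presses on something with over 40 N, if the wrist force passes 120 N, or if a joint passes its speed limit or range.

## Working session

There is one attempt and no reset: what is moved stays moved. The work goes in short steps, Python scripts to look and compute and a tool call to move; the robot and the scene stay as the last step left them, time stands still between calls to the robot, and variables do not carry over. Pictures are saved under pics/ and viewed, and the job is handed in when it is done.

Besides the shell and the picture viewer there is one more tool, called after "Call:" in YAML: its name, and indented under it one key for each argument. arm_command: Moves the arm, as the interface text tells. Its arguments: {"type":"object","properties":{"plan":{"type":"array"},"fingers":{"type":"number"},"force":{"type":"number"}},"required":["plan"]}

```bash
mkdir -p pics
python3 - <<'E'
from rig import get_obs,camera,pinch_z
import cv2,numpy as np
o=get_obs(); print(o,pinch_z)
for n in("side","top"):
    c=camera(n); cv2.imwrite(f"pics/{n}0.png",c["pixels"][:,:,::-1]); np.savez(f"{n}0.npz",**c)
    print(n,c["camera_matrix"].round(2).tolist(),c["R"].round(4).tolist(),c["t"].round(4).tolist(), (-c["R"].T@c["t"]).round(3))
E
```

```text
{'time': 0.0, 'q': array([-1.28250793e+00,  5.28463285e-01,  1.43391535e+00,  2.30995023e-06,
        1.18133759e+00, -1.78498825e-01]), 'joint_velocities': array([-0.00041921,  0.00129431, -0.00103737, -0.00080564, -0.00055636,
        0.00137043]), 'joint_torque': array([ 5.21851889e-04, -4.40030479e+01, -1.76593423e+01,  6.34628325e-02,
        5.83612360e-02, -1.64111511e-04]), 'position': array([ 0.28108087, -0.55741834,  0.22156923]), 'tool_rot': array([-0.16358002,  0.68868447, -0.68718506,  0.16349914]), 'ft_force': array([-0.11708014,  0.49121961, -0.53987222]), 'moment': array([-0.01333827, -0.03042173, -0.0405785 ]), 'grip_width': 0.0868578867133117} 0.0187
side [[578.37, 0.0, 316.75], [0.0, 578.37, 244.73], [0.0, 0.0, 1.0]] [[-0.9994, 0.0352, -0.0004], [0.0248, 0.6989, -0.7148], [-0.0249, -0.7144, -0.6993]] [0.4656, 0.0602, 1.0181] [0.489 0.669 0.755]
top [[555.3, 0.0, 322.58], [0.0, 555.3, 227.68], [0.0, 0.0, 1.0]] [[0.0177, -0.9995, 0.0275], [-0.9896, -0.0214, -0.1425], [0.1431, -0.0247, -0.9894]] [-0.0356, 0.466, 1.0587] [3.100e-01 1.000e-03 1.115e+00]
```

View pics/side0.png

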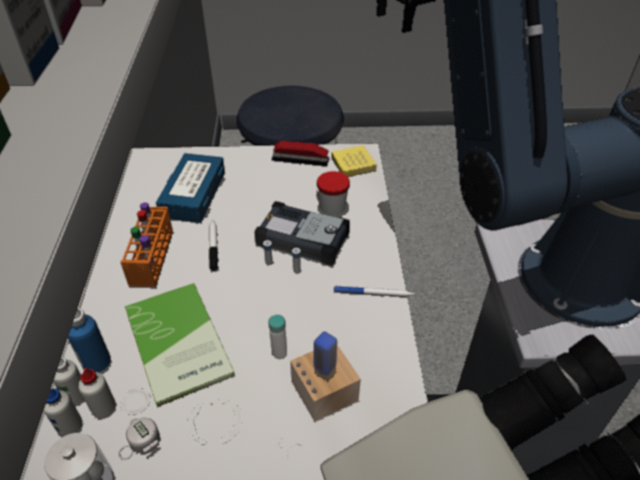

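View pics/top0.png

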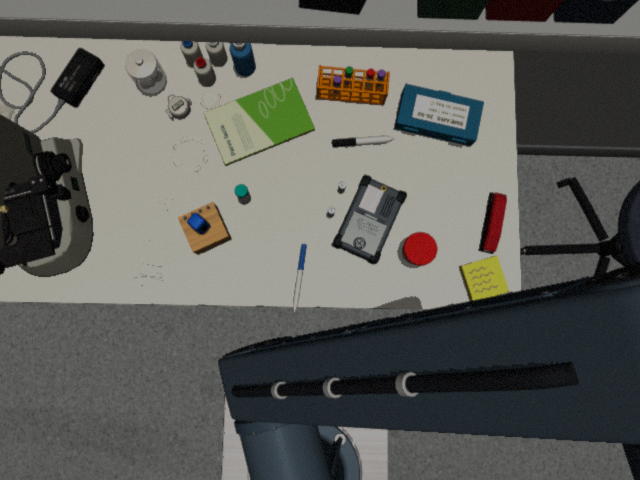

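The side view shows the block with the driver at about (325,355), the meter at (302,232), the cells at (268,252) and (296,260), the vial at (278,336) and the cup at (333,192). In the top view the driver is at (198,222) and the meter at (370,218), with the screw near (359,242). I'll zoom in.

Run:
```python
import cv2
def z(n,x0,y0,w,h,s,o):
    i=cv2.imread(f"pics/{n}.png")[y0:y0+h,x0:x0+w]; cv2.imwrite(f"pics/{o}.png",cv2.resize(i,None,fx=s,fy=s,interpolation=cv2.INTER_CUBIC))
z("top0",325,165,90,105,6,"t_meter"); z("side0",250,195,110,80,7,"s_meter")
z("top0",170,175,90,85,7,"t_block"); z("side0",260,305,110,120,5,"s_block")
```

```text
(no output)
```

View pics/t_meter.png

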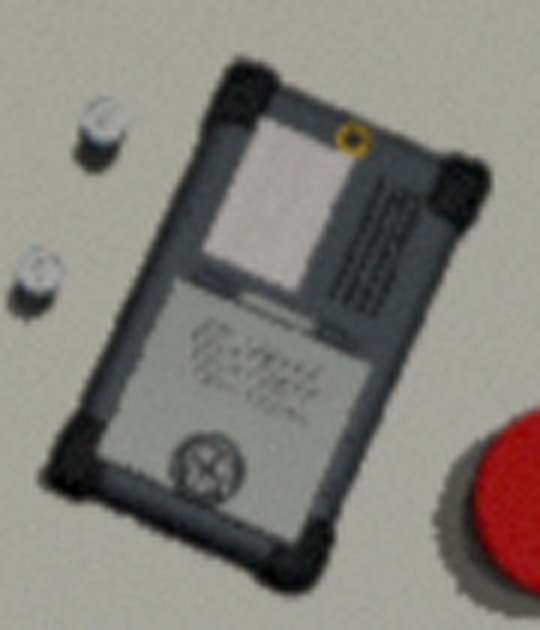

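View pics/s_meter.png

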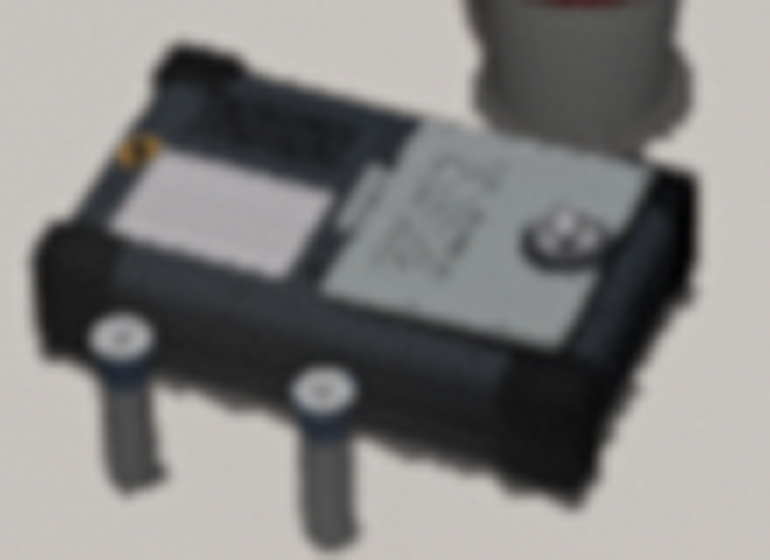

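View pics/t_block.png

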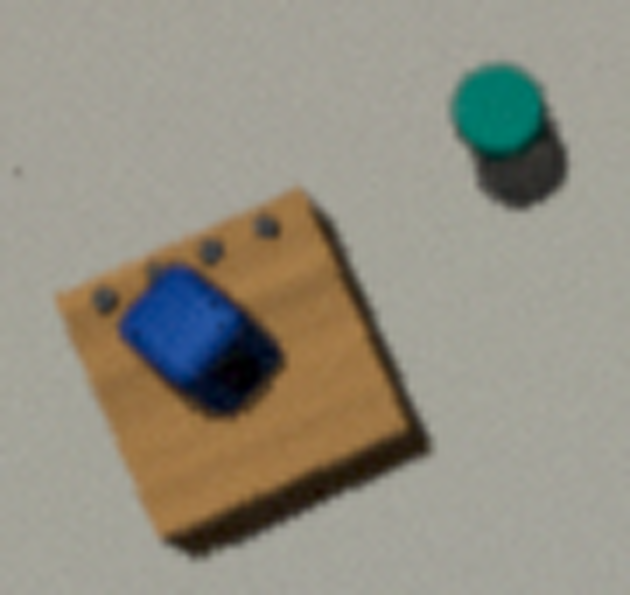

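View pics/s_block.png

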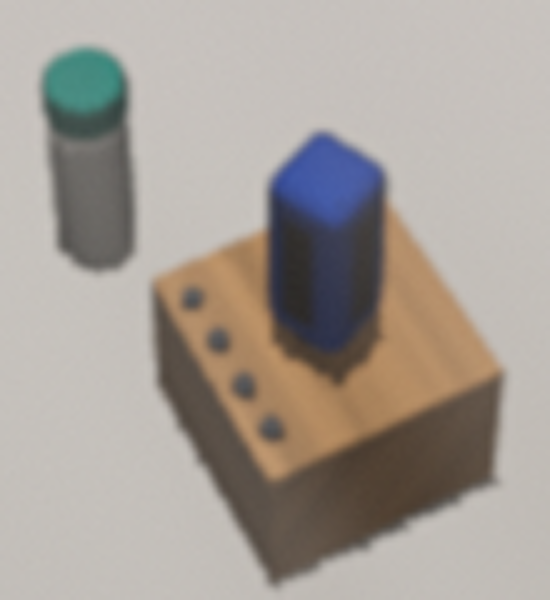

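```bash
cat > h.py <<'E'
import numpy as np,cv2
from scipy.optimize import least_squares
C={n:dict(np.load(f"{n}0.npz")) for n in("side","top")}
def proj(n,X):
    c=C[n]; X=np.atleast_2d(X); p=(X@c["R"].T+c["t"])@c["camera_matrix"].T; return p[:,:2]/p[:,2:]
def tri(ps,pt,z=None):
    f=lambda X: np.r_[proj("side",X)[0]-ps,proj("top",X)[0]-pt]
    r=least_squares(f,[.4,0,.05]); return r.x,r.fun
def onz(n,p,z):
    r=least_squares(lambda v: proj(n,[v[0],v[1],z])[0]-p,[.4,0]); return r.x
def u(X,Y,x0,y0,s): return np.array([(X+.5)/s-.5+x0,(Y+.5)/s-.5+y0])
E
python3 - <<'E'
from h import *
tb=lambda X,Y:u(X,Y,170,175,7); sb=lambda X,Y:u(X,Y,260,305,5)
tm=lambda X,Y:u(X,Y,325,165,6); sm=lambda X,Y:u(X,Y,250,195,7)
for nm,s,t in [("blk left",sb(153,283),tb(302,188)),("blk near",sb(275,480),tb(57,297)),("blk right",sb(503,373),tb(163,541)),
 ("vialtop",sb(86,76),tb(499,107)),("drvtop",sb(327,180),tb(183,320)),
 ("screw",sm(565,238),tm(207,468)),("cellA",sm(120,338),tm(103,122)),("cellB",sm(323,390),tm(40,270))]:
    x,r=tri(s,t); print(nm,x.round(4),r.round(2))
for nm,t in [("bl",(302,188)),("bn",(57,297)),("br",(163,541)),("b4",(412,428))]: print(nm,onz("top",tb(*t),.055).round(4))
for nm,s in [("bl",(153,283)),("bn",(275,480)),("br",(503,373))]: print("side",nm,onz("side",sb(*s),.055).round(4))
print("screw z=.037", onz("top",tm(207,468),.04).round(4),onz("side",sm(565,238),.04).round(4))
# cover corners
for t in [(178,280),(372,362),(295,545),(100,455)]: print("cov top",onz("top",tm(*t),.037).round(4))
for s in [(425,125),(325,292),(560,347),(655,180)]: print("cov side",onz("side",sm(*s),.037).round(4))
for s in [(310,190),(277,277),(148,148),(112,225)]: print("label side",onz("side",sm(*s),.036).round(4))
for t in [(202,252),(295,290),(353,155),(262,122)]: print("label top",onz("top",tm(*t),.036).round(4))
for o,s in (("top0",(345,228,28,28)),("side0",(318,215,28,26))):
    x,y,w,h=s; i=cv2.imread(f"pics/{o}.png")[y:y+h,x:x+w]
    cv2.imwrite(f"pics/{o}_scr.png",cv2.resize(i,None,fx=20,fy=20,interpolation=cv2.INTER_CUBIC))
E
```

```text
blk left [0.5109 0.1881 0.0504] [-0.04 -0.01 -0.01  0.06]
blk near [0.4781 0.2537 0.0514] [-0.26 -0.05 -0.08  0.37]
blk right [0.4123 0.2214 0.0499] [ 0.07  0.01  0.02 -0.09]
vialtop [0.5298 0.1314 0.0752] [-0.04 -0.01 -0.01  0.05]
drvtop [0.4622 0.2047 0.1204] [-0.17 -0.03 -0.05  0.22]
screw [ 0.4376 -0.0977  0.0446] [ 0.16  0.03  0.04 -0.17]
cellA [ 0.5512 -0.0624  0.0467] [ 0.27  0.06  0.05 -0.3 ]
cellB [ 0.5009 -0.0425  0.0466] [ 0.01  0.    0.   -0.01]
bl [0.5101 0.1872]
bn [0.4782 0.2527]
br [0.4116 0.2204]
b4 [0.4441 0.1542]
side bl [0.5107 0.1913]
side bn [0.4778 0.2559]
side br [0.4129 0.2246]
screw z=.037 [ 0.4378 -0.0981] [ 0.4376 -0.1028]
cov top [ 0.5002 -0.0883]
cov top [ 0.4743 -0.1524]
cov top [ 0.4136 -0.1273]
cov top [ 0.4417 -0.0634]
cov side [ 0.4727 -0.1521]
cov side [ 0.5002 -0.0878]
cov side [ 0.4407 -0.0654]
cov side [ 0.4123 -0.1278]
label side [ 0.5038 -0.1282]
label side [ 0.5126 -0.0949]
label side [ 0.547  -0.1465]
label side [ 0.5558 -0.1164]
label top [ 0.5099 -0.0962]
label top [ 0.4979 -0.127 ]
label top [ 0.5438 -0.1461]
label top [ 0.5542 -0.1158]
```

View pics/top0_scr.png

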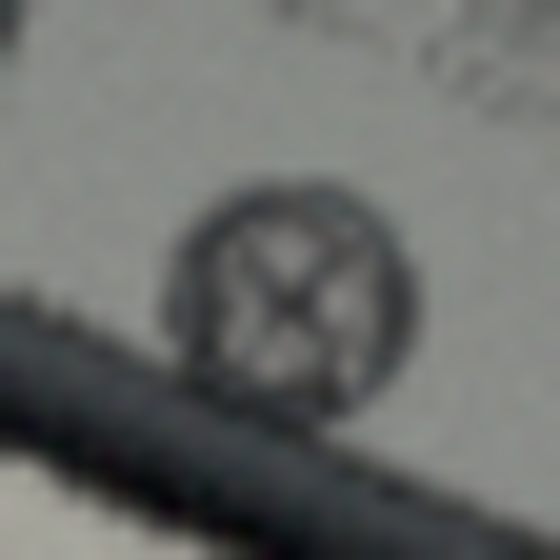

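View pics/side0_scr.png

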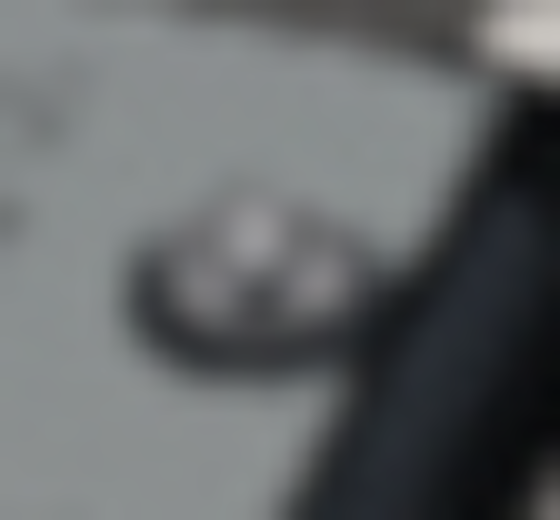

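Run:
```python
from h import *
from scipy.spatial.transform import Rotation as R
print(R.from_quat([-0.16358002,0.68868447,-0.68718506,0.16349914]).as_matrix().round(3))
tb=lambda X,Y:u(X,Y,170,175,7); sb=lambda X,Y:u(X,Y,260,305,5)
S=[onz("side",sb(*p),.127) for p in [(323,130),(387,180),(330,227),(268,182)]]
T=[onz("top",tb(*p),.127) for p in [(178,263),(245,322),(195,388),(118,325)]]
for Q in(S,T):
    Q=np.array(Q); print(Q.round(4).tolist(),Q.mean(0).round(4))
    for i in range(4):
        d=Q[(i+1)%4]-Q[i]; print(np.degrees(np.arctan2(d[1],d[0]))%90,np.hypot(*d))
# screw cross phase, rectified to plane z=.045
for n,c0 in (("top",u(290,303,345,228,20)),("side",u(262,290,318,215,20))):
    g=cv2.cvtColor(C[n]["pixels"],cv2.COLOR_RGB2GRAY).astype(np.float32)
    c=onz(n,c0,.045); print(n,c)
    for dx in(-1,0,1):
      for dy in (-1,0,1):
        th=np.linspace(0,2*np.pi,180,endpoint=False);F=0
        for r in np.linspace(.002,.0055,8):
            X=np.c_[c[0]+dx*.001+r*np.cos(th),c[1]+dy*.001+r*np.sin(th),0*th+.045]
            p=proj(n,X).astype(np.float32); v=cv2.remap(g,p[:,0],p[:,1],cv2.INTER_CUBIC)
            F+=np.sum((-v)*np.exp(-4j*th)).ravel()[0] if v.ndim==1 else np.sum((-v.ravel())*np.exp(-4j*th))
        print((dx,dy),round(abs(F)),"cross arm yaw deg",round(-np.degrees(np.angle(F))/4*-1%90,1))
```

```text
[[-0.893 -0.001  0.45 ]
 [-0.45   0.002 -0.893]
 [-0.    -1.    -0.002]]
[[0.4626, 0.1931], [0.4463, 0.2101], [0.4621, 0.2246], [0.4779, 0.2097]] [0.4622 0.2094]
43.59299534009321 0.023575475952106757
42.49986901312711 0.021461669687616942
46.5144607828018 0.021753437439073632
47.24638794088827 0.022612426822657766
[[0.4763, 0.2053], [0.4614, 0.1875], [0.4441, 0.1993], [0.4599, 0.2197]] [0.4604 0.2029]
50.042439564590694 0.023226014443633012
55.56221505548646 0.020986606712417505
52.15589400767333 0.025790761058666865
48.65621101811203 0.02184680821003696
top [ 0.43705618 -0.09752801]
(-1, -1) 5019 cross arm yaw deg 36.2
(-1, 0) 7425 cross arm yaw deg 41.2
(-1, 1) 3806 cross arm yaw deg 44.7
(0, -1) 6351 cross arm yaw deg 40.2
(0, 0) 9143 cross arm yaw deg 43.0
(0, 1) 4807 cross arm yaw deg 46.6
(1, -1) 4304 cross arm yaw deg 43.5
(1, 0) 6579 cross arm yaw deg 45.6
(1, 1) 3999 cross arm yaw deg 50.6
side [ 0.43738994 -0.09618473]
(-1, -1) 3042 cross arm yaw deg 29.4
(-1, 0) 2879 cross arm yaw deg 30.9
(-1, 1) 2276 cross arm yaw deg 30.8
(0, -1) 2240 cross arm yaw deg 37.5
(0, 0) 2590 cross arm yaw deg 37.9
(0, 1) 2318 cross arm yaw deg 37.0
(1, -1) 2195 cross arm yaw deg 54.0
(1, 0) 2261 cross arm yaw deg 50.4
(1, 1) 1936 cross arm yaw deg 47.3
```

Call:
arm_command:
  plan:
    - [[0.288,1.22,0],1.61]
    - [[0.576,2.44,0],3.22]
    - [[0.864,3.66,0],4.83]
    - [[1.152,4.88,0],6.44]
    - [[1.44,6.1,0],8.05]
  fingers: 0.4
  force: 10

```text
time: 0.6
position: [0.3173, -0.404, 0.2221]
tool_rot: [-0.392, 0.589, -0.588, 0.392]
ft_force: [0.1, 0.2, 0.3]
grip_width: 0.0624
```

Call:
arm_command:
  plan:
    - [[0.288,1.22,0],1.61]
    - [[0.576,2.44,0],3.22]
    - [[0.864,3.66,0],4.83]
    - [[1.152,4.88,0],6.44]
    - [[1.44,6.1,0],8.05]

```text
time: 1.1
position: [0.3532, -0.2516, 0.2223]
tool_rot: [-0.57, 0.418, -0.418, 0.571]
ft_force: [0.1, -0.6, -0.5]
grip_width: 0.0615
```

Call:
arm_command:
  plan:
    - [[0.288,1.22,0],1.61]
    - [[0.576,2.44,0],3.22]
    - [[0.864,3.66,0],4.83]
    - [[1.152,4.88,0],6.44]
    - [[1.44,6.1,0],8.05]

```text
time: 1.6
position: [0.3892, -0.0993, 0.2224]
tool_rot: [-0.679, 0.196, -0.196, 0.679]
ft_force: [0.5, -0.7, 0.8]
grip_width: 0.0613
```

Call:
arm_command:
  plan:
    - [[0.288,1.22,0],1.61]
    - [[0.576,2.44,0],3.22]
    - [[0.864,3.66,0],4.83]
    - [[1.152,4.88,0],6.44]
    - [[1.44,6.1,0],8.05]

```text
time: 2.1
position: [0.4252, 0.0533, 0.2224]
tool_rot: [-0.705, -0.05, 0.05, 0.705]
ft_force: [1.1, -0.6, -0.2]
grip_width: 0.0612
```

Call:
arm_command:
  plan:
    - [[0.288,1.22,0],1.61]
    - [[0.576,2.44,0],3.22]
    - [[0.864,3.66,0],4.83]
    - [[1.152,4.88,0],6.44]
    - [[1.44,6.1,0],8.05]

```text
time: 2.6
position: [0.4611, 0.2057, 0.2222]
tool_rot: [-0.645, -0.289, 0.29, 0.645]
ft_force: [-0.7, -0.4, -0.5]
grip_width: 0.0611
```

```bash
cat >> h.py <<'E'
def snap(tag,crops):
    from rig import camera
    for n,(x,y,w,hh,s) in crops.items():
        c=camera(n); np.savez(f"{n}_{tag}.npz",**c)
        i=c["pixels"][y:y+hh,x:x+w,::-1]
        cv2.imwrite(f"pics/{n}_{tag}.png",cv2.resize(i,None,fx=s,fy=s,interpolation=cv2.INTER_CUBIC))
E
python3 - <<'E'
from h import *
from rig import get_obs
o=get_obs(); print(o["q"].round(3),o["position"])
print(proj("side",o["position"]),proj("top",o["position"]))
snap("a",{"side":(250,200,130,110+110,3),"top":(130,160,130,110,5)})
E
```

```text
[ 0.198  0.367  1.729 -0.     1.046 -2.216] [0.4610808  0.20570676 0.22223297]
[[326.54889211 291.14414502]] [[182.51330603 211.39100982]]
```

View pics/side_a.png

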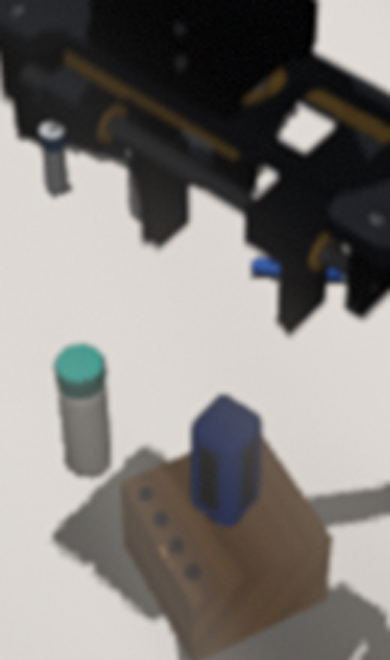

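View pics/top_a.png

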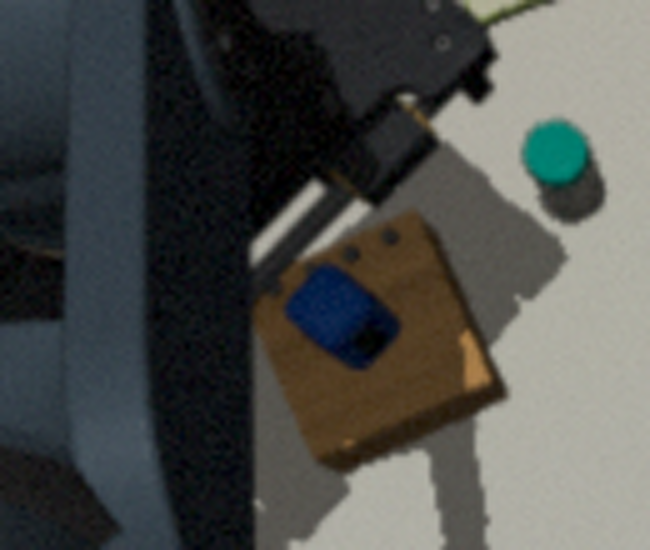

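Call:
arm_command:
  plan:
    - [[0,0,-1.5],0]
    - [[0,0,-3],0]
    - [[0,0,-4.5],0]
    - [[0,0,-6],0]
    - [[0,0,-6],0]

```text
time: 3.2
position: [0.4573, 0.2028, 0.0685]
tool_rot: [-0.645, -0.283, 0.291, 0.647]
ft_force: [0.1, 0.5, -0.6]
grip_width: 0.0611
```

Run:
```python
from h import *
snap("b",{"side":(250,270,130,150,4),"top":(130,150,130,110,5)})
```

```text
(no output)
```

View pics/side_b.png

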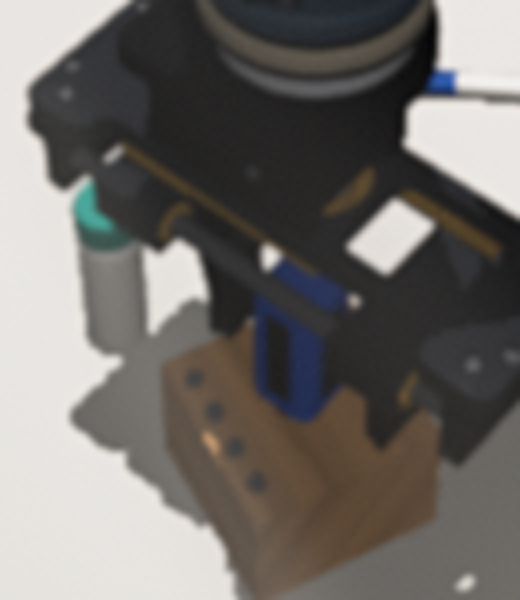

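View pics/top_b.png

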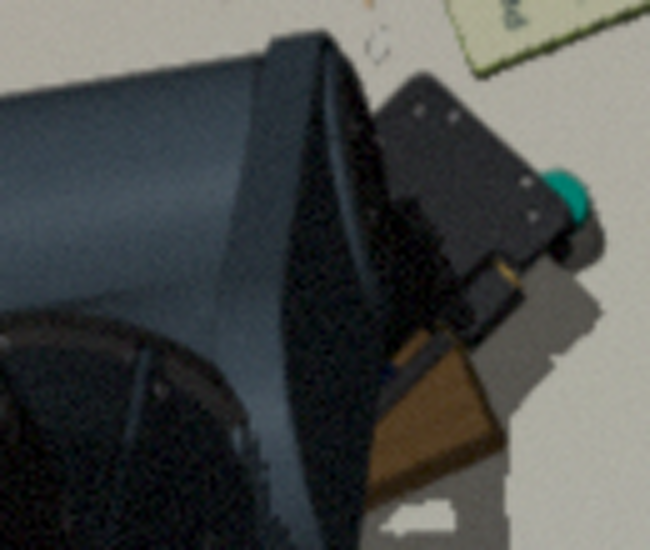

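The driver sits between the open fingers, and the vial at (100,210) is clear below the gripper body. Next I check that the arm has settled.

Call:
arm_command:
  plan:
    - [[0,0,0],0]
    - [[0,0,0],0]

```text
time: 3.5
position: [0.4627, 0.2046, 0.0746]
tool_rot: [0.646, 0.289, -0.286, -0.646]
ft_force: [0.7, -0.1, 0.1]
grip_width: 0.0611
```

Call:
arm_command:
  plan:
    - [[0,0,0],0]
    - [[0,0,0],0]
    - [[0,0,0],0]
    - [[0,0,0],0]
    - [[0,0,0],0]
  fingers: -0.6
  force: 5

```text
time: 4.0
position: [0.4613, 0.2044, 0.0726]
tool_rot: [-0.646, -0.288, 0.288, 0.646]
ft_force: [0.9, 0.6, -0.6]
grip_width: 0.0287
```

Call:
arm_command:
  plan:
    - [[0,0,0],0]
    - [[0,0,0],0]
    - [[0,0,0],0]
    - [[0,0,0],0]
    - [[0,0,0],0]

```text
time: 4.5
position: [0.4612, 0.2044, 0.0725]
tool_rot: [-0.646, -0.288, 0.288, 0.646]
ft_force: [-0.6, 0.9, 1.5]
grip_width: 0.0261
```

Call:
arm_command:
  plan:
    - [[0,0,0],0]
    - [[0,0,0],0]
    - [[0,0,0],0]
    - [[0,0,0],0]
  fingers: -1
  force: 50

```text
time: 4.9
position: [0.4612, 0.2044, 0.0725]
tool_rot: [-0.646, -0.288, 0.288, 0.646]
ft_force: [-0.6, 0.9, 1.9]
grip_width: 0.0255
```

Run:
```python
from rig import get_obs
o=get_obs(); print({k:(v.round(4) if hasattr(v,'round') else v) for k,v in o.items()})
```

```text
{'time': 4.9, 'q': array([ 1.9530e-01,  6.1160e-01,  1.8581e+00,  1.0000e-04,  6.7200e-01,
       -2.2132e+00]), 'joint_velocities': array([ 0.0013,  0.0027,  0.0013, -0.0002,  0.0002,  0.0018]), 'joint_torque': array([-4.31300e-01, -3.79451e+01, -8.75220e+00, -2.05400e-01,
       -1.42200e-01, -1.80000e-03]), 'position': array([0.4612, 0.2044, 0.0725]), 'tool_rot': array([-0.646 , -0.2875,  0.2876,  0.646 ]), 'ft_force': array([-0.5932,  0.8562,  1.9136]), 'moment': array([ 0.2877,  0.0406, -0.0031]), 'grip_width': 0.025485591342092325}
```

Call:
arm_command:
  plan:
    - [[0,0,0.6],0]
    - [[0,0,1.4],0]
    - [[0,0,2.4],0]
    - [[0,0,3.4],0]
    - [[0,0,4],0]

```text
time: 5.4
position: [0.462, 0.2044, 0.1739]
tool_rot: [0.646, 0.288, -0.287, -0.646]
ft_force: [0.8, -0.0, -2.0]
grip_width: 0.0259
```

Call:
arm_command:
  plan:
    - [[0,0,0],0]
    - [[0,0,0],0]
    - [[0,0,0],0]

```text
time: 5.7
position: [0.4604, 0.2041, 0.1714]
tool_rot: [-0.646, -0.287, 0.288, 0.646]
ft_force: [0.5, 0.3, -1.5]
grip_width: 0.0256
```

Run:
```python
from h import *
from rig import get_obs
o=get_obs(); print(o["position"],o["ft_force"],o["q"].round(3))
tip=o["position"]-[0,0,.0693]; print(proj("side",tip),proj("top",tip),proj("side",[.4612,.2044,.055]),proj("top",[.4612,.2044,.055]))
snap("c",{"side":(250,220,130,180,3.3),"top":(130,150,130,110,5)})
```

```text
[0.46037981 0.20411704 0.17136907] [ 0.54915022  0.29400118 -1.47766578] [ 0.195  0.441  1.785 -0.     0.918 -2.213]
[[325.99557183 348.23899304]] [[197.91113738 223.02701785]] [[325.07020525 367.94617136]] [[202.55939686 226.30250281]]
```

View pics/side_c.png

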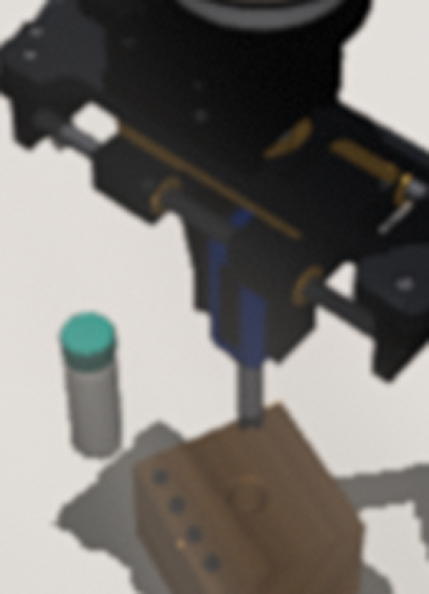

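View pics/top_c.png

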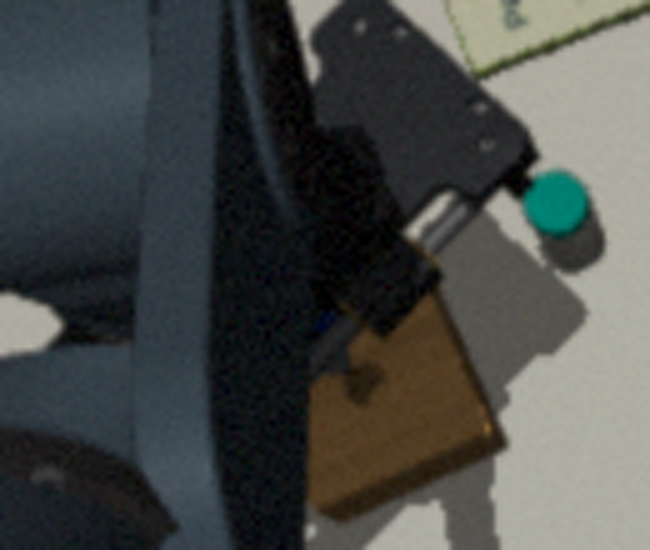

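Call:
arm_command:
  plan:
    - [[-0.1,-1.2,0],-0.7]
    - [[-0.3,-2.8,0],-1.4]
    - [[-0.4,-4.4,0],-1.4]
    - [[-0.5,-6,0],-1.4]
    - [[-0.6,-7.5,0],-1.4]

```text
time: 6.3
position: [0.4457, 0.0154, 0.1719]
tool_rot: [-0.662, -0.247, 0.248, 0.663]
ft_force: [0.5, 0.2, -0.9]
grip_width: 0.0256
```

Call:
arm_command:
  plan:
    - [[-0.1,-1.3,0],0]
    - [[-0.2,-2.6,0],0]
    - [[-0.3,-3.6,0],0]
    - [[-0.32,-4.3,0],0]
    - [[-0.32,-4.5,0],0]

```text
time: 6.8
position: [0.4383, -0.0973, 0.172]
tool_rot: [-0.663, -0.247, 0.247, 0.663]
ft_force: [-0.2, 0.6, -1.0]
grip_width: 0.0257
```

Call:
arm_command:
  plan:
    - [[0,0,-0.5],0]
    - [[0,0,-0.8],0]
    - [[0,0,-0.8],0]
    - [[0,0,-0.8],0]
    - [[0,0,-0.8],0]

```text
time: 7.3
position: [0.4385, -0.0952, 0.1527]
tool_rot: [0.662, 0.248, -0.248, -0.662]
ft_force: [0.1, -0.5, -2.2]
grip_width: 0.0257
```

Run:
```python
from h import *
from rig import get_obs
o=get_obs(); print(o["position"],o["ft_force"],o["moment"],o["q"].round(3),np.degrees(o["q"][0]-o["q"][5]))
tip=o["position"]-[0,0,.0693]; print("tip",tip,proj("side",tip),proj("top",tip))
snap("d",{"side":(270,150,110,110,5),"top":(310,165,110,110,5)})
```

```text
[ 0.43852233 -0.09524618  0.15274215] [ 0.07159221 -0.54992616 -2.17564333] [ 0.14908511 -0.05879544  0.04850129] [-0.464  0.41   1.935  0.     0.797 -2.751] 131.0435727708758
tip [ 0.43852233 -0.09524618  0.08344215] [[330.36856272 213.35866093]] [[359.71242921 239.49820043]]
```

View pics/side_d.png

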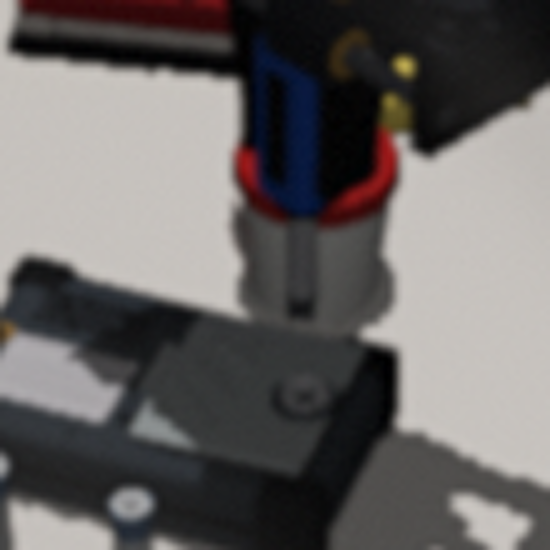

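View pics/top_d.png

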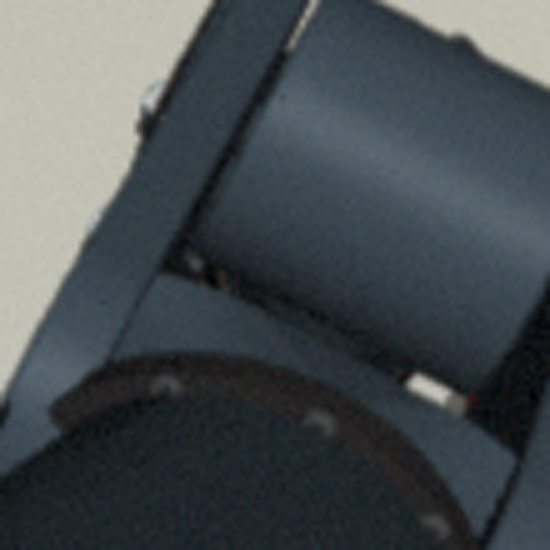

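The top view is blocked by the arm. In the side view the tip is at (330.4,213) and the screw cross at (330.5,229), so they're lined up in x. I'll descend to just above the head and compare again.

Call:
arm_command:
  plan:
    - [[-0.03,0,-0.4],0]
    - [[-0.03,0,-0.8],0]
    - [[-0.03,0,-1.1],0]
    - [[-0.03,0,-1.1],0]
    - [[-0.03,0,-1.1],0]

```text
time: 7.9
position: [0.4373, -0.0955, 0.1246]
tool_rot: [-0.662, -0.247, 0.248, 0.663]
ft_force: [-0.1, -0.0, -1.4]
grip_width: 0.0259
```

Run:
```python
from h import *
from rig import get_obs
o=get_obs(); print(o["position"],o["ft_force"],o["moment"])
tip=o["position"]-[0,0,.0693]; print("tip",tip,proj("side",tip))
for z in (.042,.044,.046,.048,.050):
  print(z,onz("side",[330.5,229.1],z))
snap("e",{"side":(300,185,60,60,10)})
```

```text
[ 0.43730386 -0.09552301  0.12455297] [-0.12532376 -0.03081565 -1.3535529 ] [ 0.08193176 -0.13125495 -0.04856405]
tip [ 0.43730386 -0.09552301  0.05525297] [[330.78615779 225.07766205]]
0.042 [ 0.43740835 -0.09922521]
0.044 [ 0.4375534  -0.09707094]
0.046 [ 0.43769844 -0.09491668]
0.048 [ 0.43784348 -0.09276242]
0.05 [ 0.43798852 -0.09060816]
```

View pics/side_e.png

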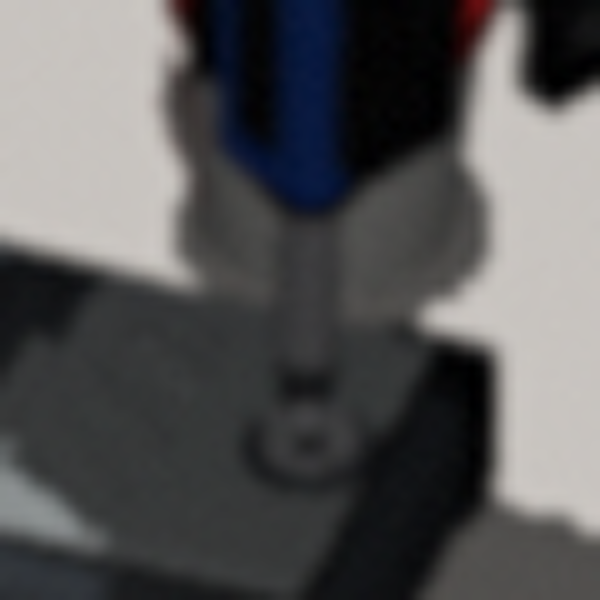

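Call:
arm_command:
  plan:
    - [[0,0,-0.08],0]
    - [[0,0,-0.16],0]
    - [[0,0,-0.22],0]
    - [[0,0,-0.22],0]

```text
time: 8.35
position: [0.4375, -0.0956, 0.1194]
tool_rot: [-0.662, -0.248, 0.248, 0.662]
ft_force: [0.1, 0.7, -0.7]
grip_width: 0.0259
```

Call:
arm_command:
  plan:
    - [[0,0,-0.04],0]
    - [[0,0,-0.08],0]
    - [[0,0,-0.08],0]

```text
time: 8.65
position: [0.4375, -0.0956, 0.1174]
tool_rot: [-0.662, -0.248, 0.248, 0.662]
ft_force: [0.3, 0.9, -1.8]
grip_width: 0.0257
```

Call:
arm_command:
  plan:
    - [[0,0,-0.04],0]
    - [[0,0,-0.06],0]
    - [[0,0,-0.06],0]

```text
time: 8.95
position: [0.4375, -0.0956, 0.116]
tool_rot: [-0.662, -0.248, 0.248, 0.662]
ft_force: [-0.5, 0.7, -1.1]
grip_width: 0.0259
```

Tip is at about 0.0467 with no contact yet. I'll keep going in small steps.

Call:
arm_command:
  plan:
    - [[0,0,-0.03],0]
    - [[0,0,-0.06],0]
    - [[0,0,-0.06],0]

```text
time: 9.25
position: [0.4374, -0.0955, 0.1144]
tool_rot: [-0.662, -0.248, 0.248, 0.662]
ft_force: [0.5, 0.4, -0.6]
grip_width: 0.0258
```

Call:
arm_command:
  plan:
    - [[0,0,-0.03],0]
    - [[0,0,-0.06],0]
    - [[0,0,-0.06],0]

```text
time: 9.55
position: [0.4373, -0.0958, 0.113]
tool_rot: [0.662, 0.248, -0.248, -0.662]
ft_force: [-1.3, -1.5, 0.6]
grip_width: 0.0258
```

Call:
arm_command:
  plan:
    - [[0,0,-0.02],0]
    - [[0,0,-0.04],0]
    - [[0,0,-0.04],0]

```text
time: 9.85
position: [0.4372, -0.0958, 0.112]
tool_rot: [0.662, 0.247, -0.248, -0.662]
ft_force: [-2.6, -3.1, 0.8]
grip_width: 0.0255
```

The lateral force (-2.6,-3.1) says the bit is on the slopes, so I'll shift that way while descending.

Call:
arm_command:
  plan:
    - [[-0.02,-0.03,0],0]
    - [[-0.03,-0.04,0],0]
    - [[-0.03,-0.04,0],0]

```text
time: 10.15
position: [0.437, -0.0965, 0.112]
tool_rot: [-0.662, -0.248, 0.247, 0.662]
ft_force: [-0.7, -0.6, -1.4]
grip_width: 0.0259
```

Call:
arm_command:
  plan:
    - [[0,0,-0.02],0]
    - [[0,0,-0.04],0]
    - [[0,0,-0.04],0]

```text
time: 10.45
position: [0.4368, -0.0967, 0.111]
tool_rot: [0.662, 0.248, -0.248, -0.662]
ft_force: [-1.4, -1.4, -1.1]
grip_width: 0.0258
```

Call:
arm_command:
  plan:
    - [[-0.02,-0.03,-0.02],0]
    - [[-0.02,-0.03,-0.04],0]
    - [[-0.02,-0.03,-0.04],0]

```text
time: 10.75
position: [0.4364, -0.0974, 0.11]
tool_rot: [0.662, 0.248, -0.248, -0.662]
ft_force: [0.5, -1.5, -0.7]
grip_width: 0.0257
```

Call:
arm_command:
  plan:
    - [[0,0,-0.02],0]
    - [[0,0,-0.04],0]
    - [[0,0,-0.04],0]

```text
time: 11.05
position: [0.4365, -0.0975, 0.1095]
tool_rot: [0.663, 0.248, -0.247, -0.662]
ft_force: [-1.1, -1.3, 4.4]
grip_width: 0.0256
```

Run:
```python
from h import *
from rig import get_obs
o=get_obs(); print(o["position"],o["ft_force"],o["moment"],o["q"].round(3))
snap("f",{"side":(300,185,60,60,10)})
```

```text
[ 0.43650218 -0.09750269  0.10950834] [-1.10506537 -1.29761813  4.36784796] [-0.04991306  0.19158461  0.03006634] [-0.47   0.492  1.976 -0.     0.673 -2.757]
```

View pics/side_f.png

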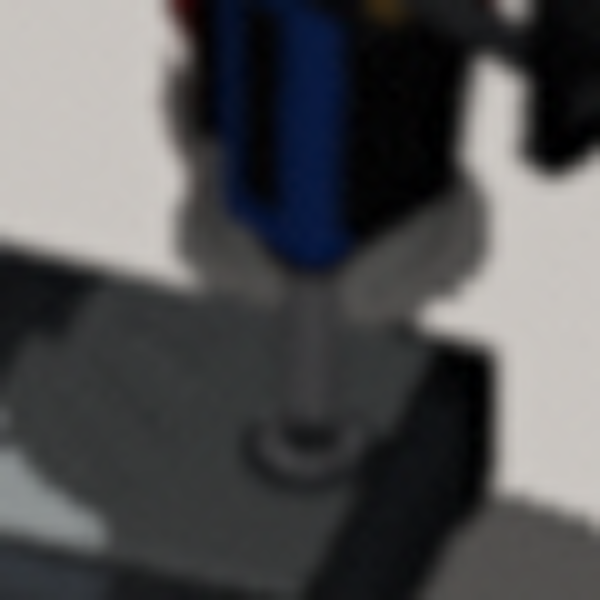

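The bit is in the head at about (308,440) and axial contact has begun. Now I press towards about 16 N.

Call:
arm_command:
  plan:
    - [[0,0,-0.02],0]
    - [[0,0,-0.04],0]
    - [[0,0,-0.04],0]

```text
time: 11.4
position: [0.4366, -0.0975, 0.1092]
tool_rot: [0.663, 0.248, -0.247, -0.662]
ft_force: [-2.3, -0.8, 11.2]
grip_width: 0.0256
```

Call:
arm_command:
  plan:
    - [[0,0,-0.025],0]
    - [[0,0,-0.025],0]
    - [[0,0,-0.025],0]

```text
time: 11.7
position: [0.4367, -0.0976, 0.109]
tool_rot: [0.663, 0.248, -0.247, -0.662]
ft_force: [-3.2, -0.2, 15.3]
grip_width: 0.0258
```

Call:
arm_command:
  plan:
    - [[0,0,0],-0.8]
    - [[0,0,0],-1.6]
    - [[0,0,-0.003],-2.4]
    - [[0,0,-0.005],-3.2]
    - [[0,0,-0.007],-4]

```text
time: 12.2
position: [0.4362, -0.0972, 0.1089]
tool_rot: [0.696, 0.128, -0.128, -0.695]
ft_force: [-3.4, 0.5, 17.8]
grip_width: 0.0258
```

Run:
```python
from rig import get_obs
import numpy as np
o=get_obs(); print(o["position"],o["ft_force"],o["moment"],o["q"].round(3),np.degrees(o["q"][0]-o["q"][5]))
```

```text
[ 0.43617851 -0.09722925  0.10890944] [-3.39425008  0.50363717 17.7585955 ] [0.21514748 0.76704797 0.0629295 ] [-0.47   0.493  1.977 -0.     0.671 -2.405] 110.85337355368698
```

Call:
arm_command:
  plan:
    - [[-0.01,0,0],-0.8]
    - [[-0.02,0,0],-1.6]
    - [[-0.03,0,-0.002],-2.4]
    - [[-0.03,0,-0.004],-3.2]
    - [[-0.03,0,-0.006],-4]

```text
time: 12.7
position: [0.4358, -0.0969, 0.1087]
tool_rot: [-0.707, -0.006, 0.004, 0.707]
ft_force: [-1.8, 3.1, 17.9]
grip_width: 0.0257
```

```bash
cat > st.py <<'E'
from rig import get_obs
import numpy as np
o=get_obs(); print(o["position"].round(4),o["ft_force"].round(1),o["moment"].round(3),"q6",o["q"][5].round(3),"yaw",np.degrees(o["q"][0]-o["q"][5]).round(1))
E
python3 st.py
```

```text
[ 0.4358 -0.0969  0.1087] [-1.8  3.1 17.9] [0.677 0.384 0.098] q6 -2.057 yaw 90.9
```

Call:
arm_command:
  plan:
    - [[-0.01,0.01,0],-0.8]
    - [[-0.01,0.02,-0.002],-1.6]
    - [[-0.02,0.03,-0.004],-2.4]
    - [[-0.02,0.03,-0.006],-3.2]
    - [[-0.02,0.03,-0.008],-4]

```text
time: 13.2
position: [0.4358, -0.0962, 0.1086]
tool_rot: [-0.697, 0.117, -0.119, 0.697]
ft_force: [-1.7, 2.2, 17.7]
grip_width: 0.0257
```

```bash
python3 st.py
```

```text
[ 0.4358 -0.0962  0.1086] [-1.7  2.2 17.7] [0.702 0.164 0.063] q6 -1.707 yaw 70.9
```

Call:
arm_command:
  plan:
    - [[0,0,-0.001],-0.9]
    - [[0,0.01,-0.003],-1.8]
    - [[0,0.02,-0.005],-2.7]
    - [[0,0.02,-0.007],-3.6]
    - [[0,0.02,-0.009],-4.5]

```text
time: 13.7
position: [0.436, -0.0956, 0.1083]
tool_rot: [-0.66, 0.251, -0.253, 0.661]
ft_force: [-1.7, 4.4, 17.1]
grip_width: 0.0257
```

```bash
python3 st.py
```

```text
[ 0.436  -0.0956  0.1083] [-1.7  4.4 17.1] [ 0.858 -0.01   0.067] q6 -1.313 yaw 48.4
```

Call:
arm_command:
  plan:
    - [[0,0.01,-0.001],-0.9]
    - [[0,0.03,-0.003],-1.8]
    - [[0,0.04,-0.005],-2.7]
    - [[0,0.05,-0.007],-3.6]
    - [[0,0.05,-0.01],-4.5]

```text
time: 14.2
position: [0.4365, -0.0949, 0.1081]
tool_rot: [-0.599, 0.374, -0.377, 0.599]
ft_force: [-0.3, 1.4, 15.5]
grip_width: 0.0259
```

```bash
python3 st.py
```

```text
[ 0.4365 -0.0949  0.1081] [-0.3  1.4 15.5] [0.454 0.038 0.135] q6 -0.917 yaw 25.9
```

Call:
arm_command:
  plan:
    - [[0,0,-0.004],-0.9]
    - [[0,0.01,-0.007],-1.8]
    - [[0,0.01,-0.01],-2.7]
    - [[0,0.01,-0.013],-3.6]
    - [[0,0.01,-0.016],-4.5]

```text
time: 14.7
position: [0.437, -0.0948, 0.1079]
tool_rot: [-0.513, 0.484, -0.487, 0.515]
ft_force: [-0.2, 2.8, 16.2]
grip_width: 0.0256
```

```bash
python3 st.py
```

```text
[ 0.437  -0.0948  0.1079] [-0.2  2.8 16.2] [ 0.471 -0.133  0.048] q6 -0.524 yaw 3.4
```

Call:
arm_command:
  plan:
    - [[0,0,-0.003],-0.9]
    - [[0,0.01,-0.006],-1.8]
    - [[0.01,0.02,-0.009],-2.7]
    - [[0.01,0.02,-0.011],-3.6]
    - [[0.01,0.02,-0.013],-4.5]

```text
time: 15.2
position: [0.4377, -0.0947, 0.1076]
tool_rot: [0.408, -0.575, 0.578, -0.411]
ft_force: [-0.3, 0.6, 15.6]
grip_width: 0.026
```

```bash
python3 st.py
```

```text
[ 0.4377 -0.0947  0.1076] [-0.3  0.6 15.6] [ 0.238 -0.116  0.073] q6 -0.13 yaw -19.1
```

Call:
arm_command:
  plan:
    - [[0,0,-0.003],-0.9]
    - [[0,0,-0.006],-1.8]
    - [[0.01,0,-0.009],-2.7]
    - [[0.01,0,-0.011],-3.6]
    - [[0.01,0,-0.013],-4.5]

```text
time: 15.7
position: [0.4383, -0.0949, 0.1074]
tool_rot: [0.287, -0.643, 0.647, -0.291]
ft_force: [0.9, 1.2, 15.6]
grip_width: 0.026
```

```bash
python3 st.py
```

```text
[ 0.4383 -0.0949  0.1074] [ 0.9  1.2 15.6] [ 0.162 -0.109  0.11 ] q6 0.263 yaw -41.6
```

Call:
arm_command:
  plan:
    - [[0,0,-0.004],-0.9]
    - [[0.01,0,-0.008],-1.8]
    - [[0.02,0,-0.011],-2.7]
    - [[0.03,0,-0.013],-3.6]
    - [[0.03,0,-0.016],-4.5]

```text
time: 16.2
position: [0.4389, -0.0953, 0.1071]
tool_rot: [0.156, -0.688, 0.691, -0.16]
ft_force: [-0.7, -0.9, 16.5]
grip_width: 0.0258
```

```bash
python3 st.py
```

```text
[ 0.4389 -0.0953  0.1071] [-0.7 -0.9 16.5] [-0.228  0.143  0.093] q6 0.656 yaw -64.2
```

Call:
arm_command:
  plan:
    - [[0,0,-0.003],-0.5]
    - [[0,0,-0.006],-1]
    - [[0,0,-0.008],-1.5]
    - [[0,0,-0.008],-2]
    - [[0,0,-0.008],-2.5]

```text
time: 16.7
position: [0.4391, -0.0956, 0.1069]
tool_rot: [0.08, -0.701, 0.704, -0.085]
ft_force: [-0.4, -0.8, 16.4]
grip_width: 0.0258
```

```bash
python3 st.py
```

```text
[ 0.4391 -0.0956  0.1069] [-0.4 -0.8 16.4] [-0.381  0.239  0.044] q6 0.873 yaw -76.6
```

Call:
arm_command:
  plan:
    - [[0,0,-0.003],-0.7]
    - [[0,0,-0.006],-1.4]
    - [[0,-0.01,-0.008],-2.1]
    - [[0,-0.01,-0.009],-2.8]
    - [[0,-0.01,-0.011],-3.5]

```text
time: 17.2
position: [0.4391, -0.0961, 0.1067]
tool_rot: [-0.028, -0.705, 0.708, 0.023]
ft_force: [-1.5, -2.6, 18.2]
grip_width: 0.0257
```

```bash
python3 st.py
```

```text
[ 0.4391 -0.0961  0.1067] [-1.5 -2.6 18.2] [-0.539  0.327  0.107] q6 1.179 yaw -94.1
```

Call:
arm_command:
  plan:
    - [[0,0,-0.003],-0.5]
    - [[0,0,-0.006],-1]
    - [[0,0,-0.008],-1.5]
    - [[0,0,-0.008],-2]
    - [[0,0,-0.008],-2.5]

```text
time: 17.7
position: [0.4391, -0.0964, 0.1066]
tool_rot: [-0.104, -0.698, 0.701, 0.099]
ft_force: [-1.9, -3.0, 17.7]
grip_width: 0.0261
```

```bash
python3 st.py
```

```text
[ 0.4391 -0.0964  0.1066] [-1.9 -3.  17.7] [-0.816  0.392  0.071] q6 1.396 yaw -106.6
```

Call:
arm_command:
  plan:
    - [[-0.01,-0.01,-0.002],-0.5]
    - [[-0.02,-0.02,-0.004],-1]
    - [[-0.02,-0.03,-0.005],-1.5]
    - [[-0.02,-0.03,-0.006],-2]
    - [[-0.02,-0.03,-0.007],-2.5]

```text
time: 18.2
position: [0.4389, -0.0969, 0.1064]
tool_rot: [-0.18, -0.684, 0.685, 0.175]
ft_force: [-0.6, -2.3, 17.7]
grip_width: 0.0259
```

```bash
python3 st.py
```

```text
[ 0.4389 -0.0969  0.1064] [-0.6 -2.3 17.7] [-0.43   0.236  0.052] q6 1.612 yaw -119.1
```

Call:
arm_command:
  plan:
    - [[0,0,-0.002],-0.5]
    - [[0,0,-0.004],-1]
    - [[0,0,-0.004],-1.5]
    - [[0,0,-0.004],-2]
    - [[0,0,-0.004],-2]

```text
time: 18.7
position: [0.4387, -0.0971, 0.1064]
tool_rot: [-0.239, -0.666, 0.667, 0.233]
ft_force: [-0.6, -3.2, 18.4]
grip_width: 0.0257
```

```bash
python3 st.py
```

```text
[ 0.4387 -0.0971  0.1064] [-0.6 -3.2 18.4] [-0.652  0.386  0.07 ] q6 1.786 yaw -129.1
```

Call:
arm_command:
  plan:
    - [[0,-0.01,-0.002],-0.4]
    - [[0,-0.02,-0.003],-0.8]
    - [[0,-0.02,-0.003],-1.2]
    - [[0,-0.02,-0.003],-1.6]
    - [[0,-0.02,-0.003],-2]

```text
time: 19.2
position: [0.4385, -0.0974, 0.1063]
tool_rot: [-0.296, -0.643, 0.644, 0.291]
ft_force: [-1.6, -3.1, 19.7]
grip_width: 0.0257
```

```bash
python3 st.py
```

```text
[ 0.4385 -0.0974  0.1063] [-1.6 -3.1 19.7] [-0.453  0.399  0.117] q6 1.96 yaw -139.1
```

Call:
arm_command:
  plan:
    - [[0,0,0],-0.4]
    - [[0,0,0],-0.8]
    - [[0,0,0],-1.2]
    - [[0,0,0],-1.2]

```text
time: 19.6
position: [0.4384, -0.0975, 0.1065]
tool_rot: [-0.329, -0.627, 0.628, 0.323]
ft_force: [-2.4, -2.1, 21.6]
grip_width: 0.0258
```

```bash
python3 st.py
```

```text
[ 0.4384 -0.0975  0.1065] [-2.4 -2.1 21.6] [-0.501  0.541  0.128] q6 2.064 yaw -145.0
```

Call:
arm_command:
  plan:
    - [[0,0,0],-0.3]
    - [[0,0,0],-0.6]
    - [[0,0,0],-1]
    - [[0,0,0],-1]

```text
time: 20.0
position: [0.4383, -0.0975, 0.1067]
tool_rot: [-0.356, -0.612, 0.613, 0.351]
ft_force: [-3.1, -3.2, 22.7]
grip_width: 0.0259
```

```bash
python3 st.py
```

```text
[ 0.4383 -0.0975  0.1067] [-3.1 -3.2 22.7] [-0.616  0.712  0.15 ] q6 2.151 yaw -150.0
```

Call:
arm_command:
  plan:
    - [[0,0,0],0]

```text
time: 20.1
position: [0.4383, -0.0975, 0.1067]
tool_rot: [-0.356, -0.612, 0.613, 0.35]
ft_force: [-3.2, -2.0, 23.2]
grip_width: 0.0261
```

```bash
python3 st.py
```

```text
[ 0.4383 -0.0975  0.1067] [-3.2 -2.  23.2] [-0.524  0.665  0.13 ] q6 2.15 yaw -150.0
```

The torque has risen to about 0.14 N·m and the bit has begun to ride up instead of sinking, so the screw is at its stop. I'll ease the twist back a little while pressing so the bit settles fully.

Call:
arm_command:
  plan:
    - [[0,0,0],0.5]
    - [[0,0,0],1]
    - [[0,0,0],1.5]
    - [[0,0,0],1.5]
    - [[0,0,0],1.5]

```text
time: 20.6
position: [0.4385, -0.0974, 0.1064]
tool_rot: [-0.315, -0.634, 0.635, 0.31]
ft_force: [-1.7, -3.4, 20.7]
grip_width: 0.0257
```

```bash
python3 st.py
```

```text
[ 0.4385 -0.0974  0.1064] [-1.7 -3.4 20.7] [-0.416  0.447  0.124] q6 2.019 yaw -142.5
```

Call:
arm_command:
  plan:
    - [[0,0,0],0.5]
    - [[0,0,0],1]
    - [[0,0,0],1.5]
    - [[0,0,0],1.5]
    - [[0,0,0],1.5]

```text
time: 21.1
position: [0.4386, -0.0973, 0.1063]
tool_rot: [-0.273, -0.653, 0.654, 0.268]
ft_force: [-1.0, -1.9, 17.1]
grip_width: 0.0262
```

```bash
python3 st.py
```

```text
[ 0.4386 -0.0973  0.1063] [-1.  -1.9 17.1] [-0.409  0.28   0.082] q6 1.889 yaw -135.0
```

Call:
arm_command:
  plan:
    - [[0,0,0],1]
    - [[0,0,0],2]
    - [[0,0,0.05],3]
    - [[0,0,0.1],3]
    - [[0,0,0.15],3]

```text
time: 21.6
position: [0.4377, -0.0964, 0.1081]
tool_rot: [-0.185, -0.683, 0.683, 0.182]
ft_force: [3.0, -1.1, -0.9]
grip_width: 0.0258
```

Call:
arm_command:
  plan:
    - [[0,0,0.2],0]
    - [[0,0,0.7],0]
    - [[0,0,1.5],0]
    - [[0,0,2.2],0]
    - [[0,0,2.6],0]

```text
time: 22.1
position: [0.4345, -0.0948, 0.1732]
tool_rot: [0.182, 0.683, -0.683, -0.184]
ft_force: [-0.2, -0.8, -1.1]
grip_width: 0.0256
```

Call:
arm_command:
  plan:
    - [[0,0,0],0]
    - [[0,0,0],0]

```text
time: 22.3
position: [0.4349, -0.0951, 0.1722]
tool_rot: [0.182, 0.683, -0.683, -0.184]
ft_force: [-0.6, 0.5, -1.3]
grip_width: 0.0256
```

Run:
```python
from h import *
import st
from rig import get_obs
tip=get_obs()["position"]-[0,0,.0693]; print(proj("side",tip))
snap("g",{"side":(290,145,80,100,6)})
```

```text
[ 0.4349 -0.0951  0.1722] [-0.6  0.5 -1.3] [ 0.081 -0.012  0.006] q6 1.627 yaw -120.0
[[332.66709639 204.94517153]]
```

View pics/side_g.png

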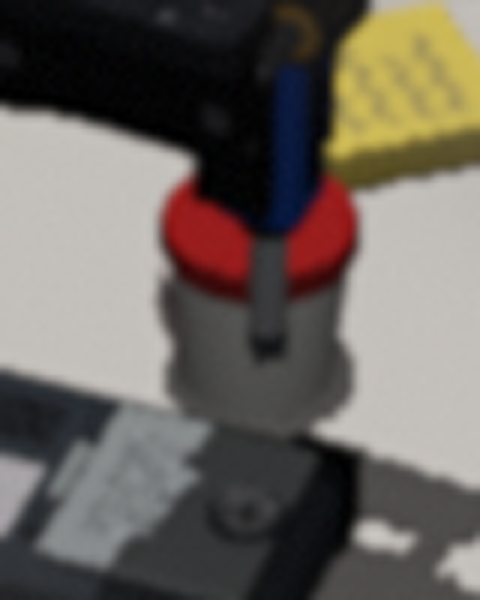

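The driver is out of the head, with its tip at (334.3,203.4). That is about 2 mm from where the TCP predicts, so the tool has shifted slightly in the pads. I'll carry it over the block, then measure again.

Call:
arm_command:
  plan:
    - [[0.1,1.2,0],1.6]
    - [[0.3,2.8,0],3.2]
    - [[0.4,4.4,0],4.8]
    - [[0.5,6,0],6.4]
    - [[0.6,7.5,0],7.9]

```text
time: 22.85
position: [0.4497, 0.0936, 0.1716]
tool_rot: [-0.061, 0.705, -0.704, 0.059]
ft_force: [-0.4, 0.1, -1.2]
grip_width: 0.0256
```

Call:
arm_command:
  plan:
    - [[0.1,1.3,0],1.6]
    - [[0.2,2.6,0],3.2]
    - [[0.35,3.7,0],4.8]
    - [[0.45,4.4,0],6.3]
    - [[0.45,4.55,0],7.7]

```text
time: 23.35
position: [0.4614, 0.2075, 0.1715]
tool_rot: [-0.291, 0.645, -0.645, 0.289]
ft_force: [0.1, -0.6, -1.0]
grip_width: 0.0261
```

Call:
arm_command:
  plan:
    - [[0,0,-0.4],0]
    - [[0,0,-0.8],0]
    - [[0,0,-0.8],0]
    - [[0,0,-0.8],0]
    - [[0,0,-0.8],0]

```text
time: 23.85
position: [0.4622, 0.2052, 0.1526]
tool_rot: [-0.287, 0.646, -0.646, 0.287]
ft_force: [0.2, -0.1, -0.8]
grip_width: 0.0259
```

Run:
```python
from h import *
import st
from rig import get_obs
tip=get_obs()["position"]-[0,0,.0693]; print(tip,proj("side",tip),proj("top",tip))
snap("h",{"side":(275,300,100,100,6),"top":(150,170,100,100,6)})
```

```text
[0.4622 0.2052 0.1526] [ 0.2 -0.1 -0.8] [-0.003  0.002 -0.057] q6 0.931 yaw -42.1
[0.46217764 0.20520521 0.08329335] [[324.59001067 356.91273487]] [[199.32964189 223.57935177]]
```

View pics/side_h.png

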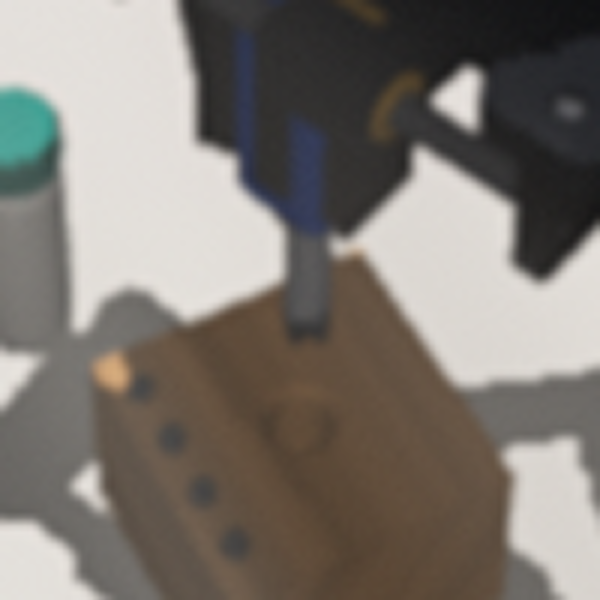

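View pics/top_h.png

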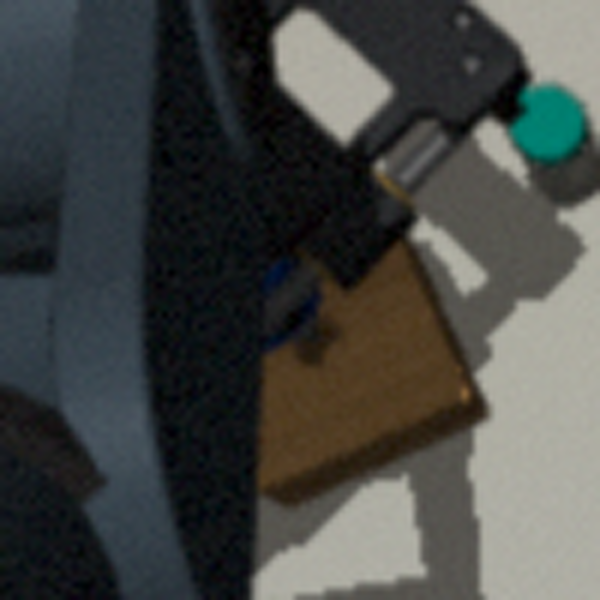

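Run:
```python
from h import *
for p in([325.0,370.4],[325.5,370.0],[325.1,370.75]): print("well",onz("side",p,.055).round(4))
for p in([325.9,355.9],[325.9,355.5],[325.9,356.4]): print("tip",onz("side",p,.0833).round(4))
c=dict(np.load("side_h.npz")); i=c["pixels"][350:392,300:352,::-1]
i=cv2.convertScaleAbs(i,alpha=2.2)
cv2.imwrite("pics/well.png",cv2.resize(i,None,fx=14,fy=14,interpolation=cv2.INTER_CUBIC))
```

```text
well [0.4615 0.2085]
well [0.4607 0.2078]
well [0.4614 0.2091]
tip [0.4603 0.2036]
tip [0.4603 0.2029]
tip [0.4603 0.2044]
```

View pics/well.png

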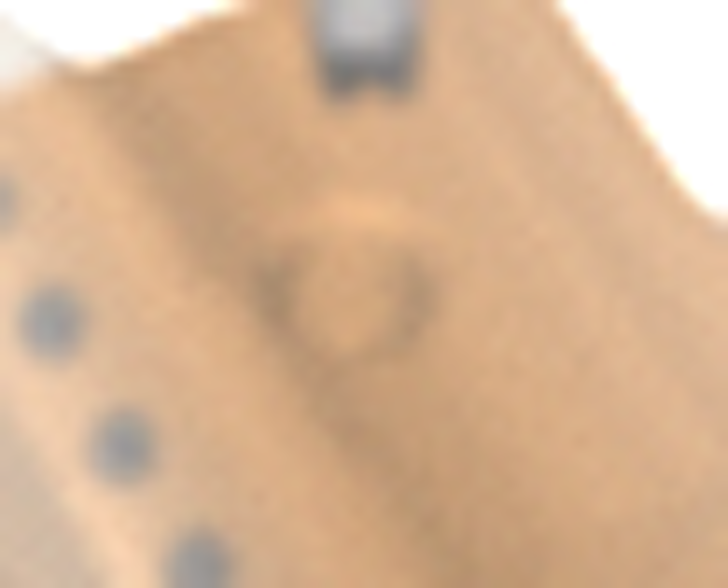

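Call:
arm_command:
  plan:
    - [[0,0.08,-0.4],0]
    - [[0,0.08,-0.8],0]
    - [[0,0.08,-0.95],0]
    - [[0,0.08,-0.95],0]
    - [[0,0.08,-0.95],0]

```text
time: 24.45
position: [0.462, 0.2077, 0.1287]
tool_rot: [-0.288, 0.646, -0.646, 0.287]
ft_force: [-0.4, -0.6, -1.2]
grip_width: 0.0255
```

Run:
```python
from h import *
import st
from rig import get_obs
tip=get_obs()["position"]-[0,0,.0693]; print(tip,proj("side",tip),proj("top",tip))
snap("i",{"side":(300,340,52,52,14)})
i=cv2.imread("pics/side_i.png"); cv2.imwrite("pics/side_i2.png",cv2.resize(cv2.convertScaleAbs(i,alpha=2.2),(600,600)))
```

```text
[0.462  0.2077 0.1287] [-0.4 -0.6 -1.2] [ 0.005 -0.031  0.014] q6 0.935 yaw -42.0
[0.46196427 0.20765603 0.05936984] [[324.66430991 368.17380738]] [[200.44026904 225.53854427]]
```

View pics/side_i2.png

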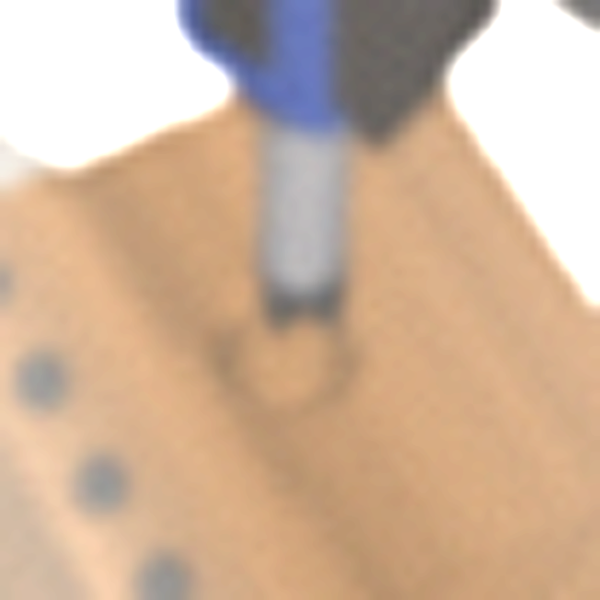

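Run:
```python
from h import *
ims=[]
for f,(x,y) in (("side_c.npz",(300,325)),("side_i.npz",(300,340))):
    p=dict(np.load(f))["pixels"][y:y+60,x:x+50,::-1]
    ims.append(cv2.resize(cv2.convertScaleAbs(p,alpha=2.2),None,fx=8,fy=8,interpolation=cv2.INTER_CUBIC))
cv2.imwrite("pics/cmp.png",np.hstack(ims))
```

```text
(no output)
```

View pics/cmp.png

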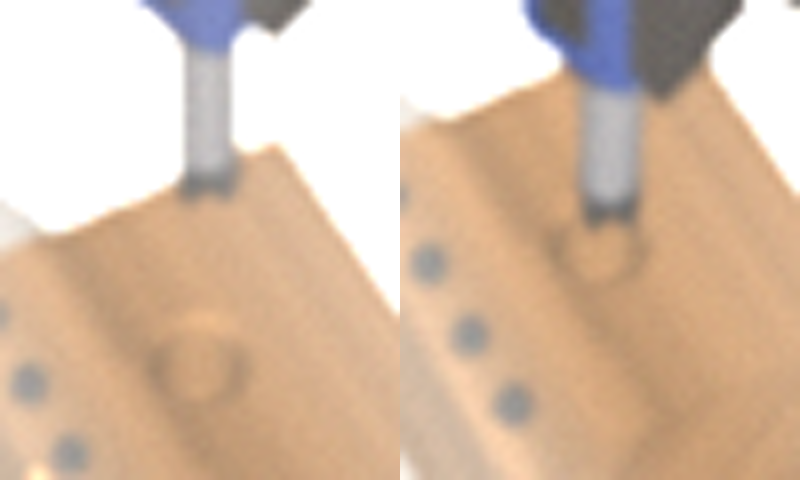

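Call:
arm_command:
  plan:
    - [[0.04,0,-0.05],0]
    - [[0.04,0,-0.12],0]
    - [[0.04,0,-0.2],0]
    - [[0.04,0,-0.2],0]

```text
time: 24.9
position: [0.4628, 0.2076, 0.1237]
tool_rot: [-0.288, 0.646, -0.646, 0.287]
ft_force: [0.6, -1.0, -1.0]
grip_width: 0.0256
```

Call:
arm_command:
  plan:
    - [[0,0,-0.05],0]
    - [[0,0,-0.1],0]
    - [[0,0,-0.1],0]

```text
time: 25.2
position: [0.4629, 0.2076, 0.1213]
tool_rot: [-0.288, 0.646, -0.646, 0.287]
ft_force: [-0.1, 0.2, -1.3]
grip_width: 0.0259
```

```bash
python3 st.py
```

```text
[0.4629 0.2076 0.1213] [-0.1  0.2 -1.3] [-0.029  0.004  0.041] q6 0.934 yaw -42.0
```

Call:
arm_command:
  plan:
    - [[0,0,-0.1],0]
    - [[0,0,-0.2],0]
    - [[0,0,-0.3],0]
    - [[0,0,-0.4],0]
    - [[0,0,-0.4],0]

```text
time: 25.7
position: [0.4627, 0.2076, 0.111]
tool_rot: [-0.288, 0.646, -0.646, 0.287]
ft_force: [-0.2, -0.3, -1.3]
grip_width: 0.0261
```

Call:
arm_command:
  plan:
    - [[0,0,-0.15],0]
    - [[0,0,-0.3],0]
    - [[0,0,-0.45],0]
    - [[0,0,-0.6],0]
    - [[0,0,-0.6],0]

```text
time: 26.2
position: [0.4626, 0.2075, 0.0958]
tool_rot: [-0.288, 0.646, -0.646, 0.287]
ft_force: [0.4, 0.1, -1.4]
grip_width: 0.0257
```

Call:
arm_command:
  plan:
    - [[0,0,-0.15],0]
    - [[0,0,-0.3],0]
    - [[0,0,-0.45],0]
    - [[0,0,-0.6],0]
    - [[0,0,-0.6],0]

```text
time: 26.7
position: [0.4626, 0.2075, 0.0809]
tool_rot: [-0.288, 0.646, -0.646, 0.287]
ft_force: [-0.0, -0.0, -1.2]
grip_width: 0.0256
```

Going in freely with 8.4 mm left, so I'll lower it gently to seat the foot.

Call:
arm_command:
  plan:
    - [[0,0,-0.1],0]
    - [[0,0,-0.2],0]
    - [[0,0,-0.26],0]
    - [[0,0,-0.26],0]

```text
time: 27.1
position: [0.4629, 0.2076, 0.0747]
tool_rot: [-0.288, 0.646, -0.646, 0.287]
ft_force: [-0.5, 0.2, -1.1]
grip_width: 0.0259
```

Call:
arm_command:
  plan:
    - [[0,0,-0.03],0]
    - [[0,0,-0.06],0]
    - [[0,0,-0.06],0]

```text
time: 27.4
position: [0.463, 0.2076, 0.0734]
tool_rot: [0.288, -0.646, 0.646, -0.288]
ft_force: [0.2, 0.1, -1.4]
grip_width: 0.0259
```

Call:
arm_command:
  plan:
    - [[0,0,-0.02],0]
    - [[0,0,-0.04],0]
    - [[0,0,-0.04],0]

```text
time: 27.7
position: [0.4631, 0.2077, 0.0726]
tool_rot: [0.288, -0.646, 0.646, -0.288]
ft_force: [-0.7, -0.3, -0.7]
grip_width: 0.0255
```

Call:
arm_command:
  plan:
    - [[0,0,-0.02],0]
    - [[0,0,-0.04],0]
    - [[0,0,-0.04],0]

```text
time: 28.0
position: [0.4631, 0.2077, 0.0725]
tool_rot: [0.287, -0.646, 0.646, -0.288]
ft_force: [-2.3, -0.7, 8.3]
grip_width: 0.0254
```

Call:
arm_command:
  plan:
    - [[0,0,-0.02],0]
    - [[0,0,-0.04],0]
    - [[0,0,-0.04],0]

```text
time: 28.3
position: [0.4631, 0.2077, 0.0725]
tool_rot: [0.287, -0.646, 0.646, -0.288]
ft_force: [-3.2, -1.5, 16.0]
grip_width: 0.0257
```

The foot is on the block at exactly the pickup height. I'll relieve the load and release to a partial opening, which keeps the fingers clear of the vial.

Call:
arm_command:
  plan:
    - [[0,0,0.05],0]
    - [[0,0,0.07],0]
    - [[0,0,0.07],0]

```text
time: 28.6
position: [0.4633, 0.2077, 0.0725]
tool_rot: [0.287, -0.646, 0.646, -0.288]
ft_force: [-1.2, -0.4, 6.0]
grip_width: 0.0258
```

Call:
arm_command:
  plan:
    - [[0,0,0],0]
    - [[0,0,0],0]
    - [[0,0,0],0]
    - [[0,0,0],0]
    - [[0,0,0],0]
  fingers: 0.4

```text
time: 29.1
position: [0.463, 0.2076, 0.072]
tool_rot: [-0.288, 0.646, -0.646, 0.287]
ft_force: [0.5, 0.2, 0.2]
grip_width: 0.0565
```

Call:
arm_command:
  plan:
    - [[0,0,0.5],0]
    - [[0,0,1.5],0]
    - [[0,0,3],0]
    - [[0,0,4.5],0]
    - [[0,0,6],0]

```text
time: 29.6
position: [0.4627, 0.2076, 0.2245]
tool_rot: [0.287, -0.646, 0.646, -0.288]
ft_force: [1.0, 0.8, -1.0]
grip_width: 0.0609
```

Call:
arm_command:
  plan:
    - [[0,-1.5,0.2],0]
    - [[0,-3.3,0.2],0]
    - [[0,-5.1,0.2],0]
    - [[0,-6.9,0.2],0]
    - [[0,-8.5,0.2],0]

```text
time: 30.1
position: [0.4628, -0.0067, 0.2283]
tool_rot: [0.287, -0.646, 0.646, -0.288]
ft_force: [1.1, 0.4, -0.2]
grip_width: 0.0608
```

Call:
arm_command:
  plan:
    - [[-0.2,-1.5,0],0]
    - [[-0.5,-3.3,0],0]
    - [[-0.8,-5.1,0],0]
    - [[-1.2,-6.9,0],0]
    - [[-1.5,-8,0],0]

```text
time: 30.6
position: [0.4252, -0.2081, 0.2283]
tool_rot: [0.287, -0.645, 0.647, -0.287]
ft_force: [0.3, -0.4, 0.2]
grip_width: 0.061
```

Call:
arm_command:
  plan:
    - [[-0.5,-1.5,0],0]
    - [[-1,-3,0],0]
    - [[-1.5,-5,0],0]
    - [[-2,-6,0],0]
    - [[-2,-6,0],0]

```text
time: 31.1
position: [0.3745, -0.359, 0.2282]
tool_rot: [0.286, -0.645, 0.648, -0.286]
ft_force: [0.2, -0.5, 0.1]
grip_width: 0.0608
```

Run:
```python
from h import *
import st
snap("z",{"side":(230,140,160,290,2),"top":(160,160,290,110,2.7)})
```

```text
[ 0.3745 -0.359   0.2282] [ 0.2 -0.5  0.1] [-0.043 -0.029  0.006] q6 -0.241 yaw -42.3
```

View pics/side_z.png

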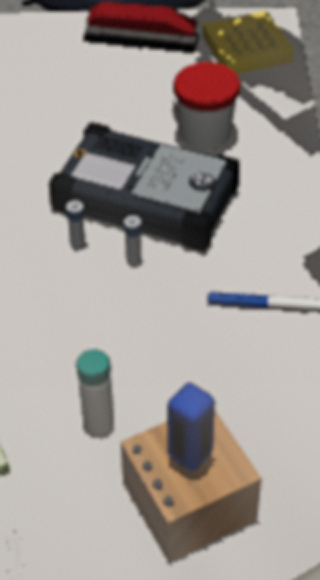

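View pics/top_z.png

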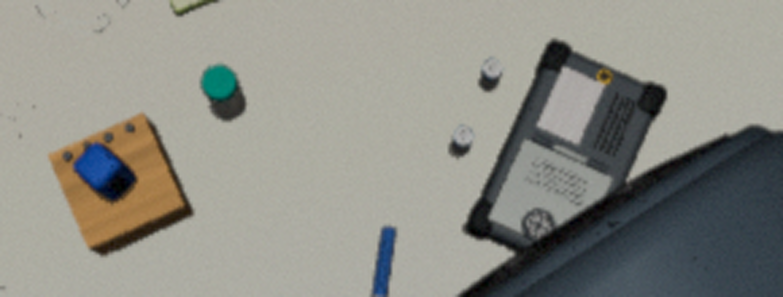

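The driver stands upright in the block, and the vial, cells and cup are where they were. As a cross-check, I'll compare the screw's cross before and after.

Run:
```python
from h import *
def ph(f,n,z,c0):
    g=cv2.cvtColor(dict(np.load(f))["pixels"],cv2.COLOR_RGB2GRAY).astype(np.float32)
    best=None
    for dx in np.arange(-2,2.1,.5):
      for dy in np.arange(-2,2.1,.5):
        th=np.linspace(0,2*np.pi,180,endpoint=False);F=0
        for r in np.linspace(.002,.0055,8):
            X=np.c_[c0[0]+dx*.001+r*np.cos(th),c0[1]+dy*.001+r*np.sin(th),0*th+z]
            p=proj(n,X).astype(np.float32); v=cv2.remap(g,p[:,0].copy(),p[:,1].copy(),cv2.INTER_CUBIC).ravel()
            F+=np.sum(-v*np.exp(-4j*th))
        if best is None or abs(F)>best[0]: best=(abs(F),-np.degrees(np.angle(F))/4%90,dx,dy)
    return best
print(ph("top0.npz","top",.045,(.437,-.0975)),ph("top_z.npz","top",.042,(.437,-.0975)))
i=dict(np.load("top_z.npz"))["pixels"][228:256,345:373,::-1]; cv2.imwrite("pics/scr_end.png",cv2.resize(i,None,fx=16,fy=16,interpolation=cv2.INTER_CUBIC))
```

```text
(np.float64(9135.100749834126), np.float64(47.05607953851278), np.float64(0.0), np.float64(0.0)) (np.float64(7748.201874734426), np.float64(63.18191352179628), np.float64(0.0), np.float64(-0.5))
```

View pics/scr_end.png

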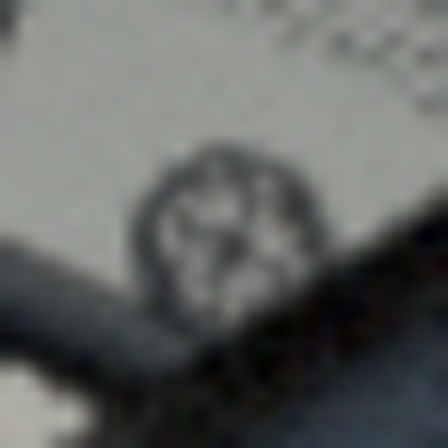

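```bash
python3 -c "
import st
from rig import hand_in
print(hand_in())"
```

```text
[ 0.3751 -0.3548  0.2276] [-0.3  0.5 -0.7] [ 0.006 -0.016  0.004] q6 -0.24 yaw -42.1
the job is handed in; nothing more can be done
None
```

I drove the cover's screw to its stop in one pass, put the screwdriver back in its well and handed the job in at about 31 s. The hand-in gives no verdict, so the result rests on the checks below.

- **Screw:** I pressed with about 15–23 N throughout. Torque rose from about 0.08 to 0.14 N·m while the bit stopped sinking and started to ride up, which I read as the stop. The bit sank about 2.7 mm, which is roughly 4.2 rad. The cross in the top image, before and after, gives about 4.4 rad. Both are within the stated 3.4–4.5 rad.
- **Screwdriver:** the foot met the block at the pickup height (TCP 72.5 mm). I released it, and in the last pictures it stands upright in the well.
- **Other objects:** the cells, vial and cup look unmoved in the last pictures, and the meter is fixed. I compared these by eye and did not measure them. The arm stands clear.
- **Checks that disagreed:**
  - The side camera read y about 4 mm higher than the top camera. I relied on the arm's readings and contact forces for the final alignment.
  - The tool sat about 1.5 mm off-centre in the pads, which I allowed for when returning it to the well.

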